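# Clip a block into the proof press and ratchet it through the roller

### The arm

A 6-joint arm with a two-finger parallel gripper is mounted at the origin on the work surface. World frame = base frame: x ahead of the robot, y to its left, z up, the work surface at z = 0. Lengths are in m, angles in rad, forces in N, time in s.
With the tool pointing down it reaches from about 0.25 to 0.725 m from the base axis. Payload 4 kg.
Tool frame: the origin (TCP) lies between the finger pads; the fingertips stand 8 mm ahead of it and the grasp point (between the pads) lies 11 mm behind it (bot.tip_reach is the distance from the TCP to the fingertips, in m); z points along the fingers, y is the line along which they close (so a half turn about z gives the same grasp; the last joint's range is limited). The gripper opens to 85 mm and grips with 20 to 120 N. Pads are 22 mm wide; open, the fingers measure 114 mm over their backs; the gripper's body (76 mm by 85 mm) begins 54 mm behind the grasp point. The pads swing forward as they close: fully open they stand 13 mm farther back than shut.
Start: joints at [-1.25, 0.241, 0.005, 1.335, 0, 1.571], TCP at [0.158, -0.474, 0.239] pointing down, gripper open.
Joint ranges: [-2.72, 2.72], [-1.05, 1.87], [-1.09, 1.28], [-1.99, 2.15], [-1.42, 1.44], [-3.14, 3.14]. Speed limits (rad/s): [2.79, 2.79, 3.14, 3.14, 3.14, 3.14].

### API

Orientations are given as a unit quaternion [x, y, z, w].
In Python, from workcell import bot gives the robot as it stands.
- The arm moves only by the tool move_arm, never from a script. Its argument "deltas" is a list of rows, each a list of 7 numbers: the opening, from 0 (shut) to 1 (fully open), then the shift along the tool's x, y, z in mm, then the turn, a rotation vector about the tool's x, y, z in degrees. In form: [[gripper, tx, ty, tz, ax, ay, az], ...]. A call has 1 to 10 rows; each row shifts and turns the commanded pose from where the row before left it, along the tool's axes as they then stand; what a row does not reach is not made up. A row lasts 1/12 s, in which the tool goes at most 41.7 mm and 7.16 degrees, less where a joint would pass 70% of its speed; a pose out of reach is approached as far as the arm can. A call is refused whole if a number of a shift passes 41.7 or a number of a turn 7.16, either way. A call with a gripper value outside its range is refused whole. The fingers move at their own pace and stop on an object; the grip force is fixed at half the most. Time passes only in rows, so rows that do not move let the fingers close. It gives the time, the measured TCP pose, the force, the opening and the grip force at its end, in the units of the state.
- bot.get_obs(): the state, without advancing time (a new reading comes with each control period).
- bot.camera(name): name is "scene" or "top"; returns the picture (400x640x3 uint8, blue, green, red); there is no depth.
- bot.calibration(name): a dict with "K" (3x3 intrinsics, pixels), "dist_coeffs" ([k1, k2, p1, p2, k3] as OpenCV has them; the pictures are not rectified), "position" and "orientation" of the camera in the world. Camera axes: x right, y down, z forward; pixel columns grow to the right and rows downward; lengths in m; the calibration is good to about 2 mm. A picture is of the moment at which its call begins. calibration takes no time and is no camera call.
- bot.job_done(): hands the job in; it is judged then, once.
Trained networks look in the newest picture that a camera, given by its name, has taken for a name from the list of things; names that differ only in an ending like _2 or _b are one class to them, and where a whole thing is asked for, a point or a joint stands for the part that bears it (a point fixed in the world has none). Each returns a list of dicts, best first, with "conf" (0 to 1); they miss things now and then, are a little off and sometimes report something else, mostly with a low value. They report only what shows in the picture. A call takes as long as a camera call. They do not tell look-alikes from the thing itself.
- bot.outline_of(query, camera): "pixels" (400x640 bool, what is visible of it) and "rect" ([left, top, width, height] in pixels, round what is visible of it).
The state is a dict: "clock": time; "joint_pos": joint angles; "joint_vel": joint speeds; "tau": joint torques, N m; "eef_pos": TCP position; "tool_rot": TCP orientation; "ft_force": force on the tool from outside, world axes, zero at the start; "ft_torque": the same for the moment, N m; "grip_width": finger opening in m; "grasp_force": force on a finger pad.
Only numpy, scipy, OpenCV 4.12 (cv2) and the standard library are available. Lean on these libraries where they do the work, as an engineer would, in place of code of your own. Each camera call takes 0.05 s, during which the arm holds its last target. There are 200 camera calls.

### The job

Press the small card-topped printing block down between the two spring clips on the press bed until it snaps fully home, and let go of it. Then flip the thumb tab on the ratchet arm over, away from you, to feed, and check it by pulling the arm well back past upright towards you: it must free-wheel and the bed must not move. Then run the bed to its far stop with strokes of the arm alone, never pushing bed or block by hand, so that the block comes right out beyond the roller; leave the tab on feed and the other things on the table where they are.

Things in the scene. Friction and masses are not known exactly. Their poses are not given: they have to be found in the camera images.
- press: Dark green bench printing press, fixed to the table, a flat bed running through it between a roller above and a drum below. Origin: on the table under the middle of the press; x = feed direction (roughly away from the robot), y = towards the side with the ratchet arm, z up. Its sills cover 280 mm in x and 236 mm in y.
- nip (a point): Middle of the line where the steel roller (50 mm across, 190 mm long, along y) meets the block's top: 151 mm above the table at x = y = 0 of the press.
- frame_top (a point): Top of the upright side frame on the ratchet side, 216 mm high, at y = 105 mm of the press; the like at y = -105. Each frame is 18 mm thick in y, 110 mm long in x up to 112 mm high and 56 mm above that. On each top stands a pressure screw with a hand wheel 56 mm across, 226 to 244 mm high. A tie bar 26 mm wide joins the tops.
- axle (a point): Point on the axis of the ratchet arm, straight in from the knob: 60 mm high, x = 0, y = 152 mm of the press, whose axes it has. The arm turns about the press's y through it; knob runs round it at 190 mm.
- block: The block to print: small wooden block with white card on top, loose, 24 mm tall, 0.09 kg. Origin: centre of underside; x = length, z up. Foot 56 long (x), 52 wide (y), 12 mm high, its lower end edges chamfered (5 mm in, 8 mm up) to spread the clips; above the foot it steps in to 47 mm long, 52 wide. Grip it across the 52 mm. Half a turn makes no difference.
- seat (a point): Where the centre of the block's underside goes, the block's x along the bed's: on the bed's top face (127 mm high), midway between the clips, moving with the bed; axes as the press's. The clips' bases, 3 mm thick, lie 32 to 46 mm from it in x; the bed is clear beside it in y, to +-75 mm.
- bedplate: Top of the bed, 270 x 150 mm, with the clips on it; origin and axes as seat (it reaches from x = -110 to +160 mm).
- bed (a joint): Travel of the bed in m along the press's x: about 0 at first (on its near stop, seat 95 mm before the nip), far stop at 0.136. From 0.125 on, the block is clear of the roller on the far side. It moves 55 mm for each radian the arm drives it; about 18 N would shove it by hand.
- clip_near (a joint): Leaf spring clip at the near end of the seat, rad: 0 closed, grows as it is spread. Its lip, a bar 6 mm thick, 30 mm wide in y, reaches 3 mm in over the step of the seated block, 12.5 to 18.5 mm above the bed; above it the leaf flares outward to 23 mm as a lead-in. It opens 0.22 rad (2 to 4 N sideways) to let the block pass; a centred block goes in with 5 to 15 N straight down.
- handle (a joint): Lean of the ratchet arm in rad: 0 upright, positive towards the press's +x (away from the robot), limits -0.95 and 0.95. It stays where it is left. Free-wheeling takes 3 to 5 N at the knob, driving the bed 8 to 12 N. The ratchet has 24 teeth: up to 0.26 rad of a stroke is lost before it bites.
- knob (a point): Centre of the black ball knob, 32 mm across, on the end of the ratchet arm, 190 mm from the axle. The steel rod below it is 14 mm thick, and stands at y = 152 mm of the press down to 120 mm from the axle; from there it bends in towards the frame. z points from axle to knob.
- pawl (a joint): Reversing tab, rad relative to the arm, pivot 58 mm up it. About -0.6 (leaning to -x) = run back, as found: the arm locks when pulled, the bed being on its stop. About +0.6 (leaning to +x) = feed: pushing the arm to +x drives the bed, pulling back free-wheels. A spring throws it either way from 0; about 2.5 N flips it; the arm may give a tooth (0.26) first. On teeth it reads 0.25 to 0.6.
- tab (a point): Point on the thumb tab, a steel plate 6 mm thick (the way it is pushed), 15 mm tall, sticking out along y from 143 to 177 mm of the press; this point is at y = 165 mm, 24 mm from its pivot. The arm's head behind reaches y = 146. The rod stands above it, frame and hand wheel beside it: reach it with the tool leaning out from the frame some 40 degrees.
- clip_far (a joint): The same clip at the far end of the seat.
- cup_a: White paint cup, one of three, 70 mm across the rim, 78 mm tall. Bystander.
- cup_b: White paint cup, as cup_a. Bystander.
- cup_c: White paint cup, as cup_a. Bystander.
- ink_jar: Closed ink jar, 60 mm across, 72 mm tall. Bystander.
- spare_block: Larger plain wooden block, 105 x 80 x 23 mm, with no stepped ends and no card. Bystander.
- brayer: Hand ink roller, rubber roll 40 mm across and 90 mm wide, wooden handle, 185 mm long in all. Bystander.
- palette_knife: Spatula-shaped palette knife lying flat. Bystander.
There are look-alikes about, which are no part of the job. Leave any blue look-alike of the block alone.

How it is judged:
On the way, in this order (a step that is already met when the one before it is completed fails the run):
1. the block is snapped down between the clips, both clips closed over it, and let go (distance between block and seat below 0.007 m and z of block in the frame of seat below 0.0025 m and angle between the x axis of block and the x axis of seat, either way round below 0.1 rad and value of joint each of clip_near, clip_far below 0.06 rad and contact force between the fingers and block below 0.5 N), for 0.2 s.
2. the tab is thrown over to feed, the bed still at its start (value of joint pawl above 0.1 rad and value of joint bed below 0.01 m), for 0.2 s.
3. the arm is pulled well back past upright (lean under -0.2 rad), free-wheeling, the bed still at its start (value of joint handle below -0.2 rad and value of joint bed below 0.01 m), for 0.1 s.
At the end, for the whole second after the job is handed in: The bed is at its far stop (travelled more than 0.125 m of 0.136): the block is out on the far side of the roller, at rest; the block still sits on the seat (within 7 mm, less than 2.5 mm above the bed, along the bed within 0.1 rad) with both clips closed over it; the tab is on feed (distance between block and seat below 0.007 m and z of block in the frame of seat below 0.0025 m and angle between the x axis of block and the x axis of seat, either way round below 0.1 rad and value of joint each of clip_near, clip_far below 0.06 rad and value of joint pawl above 0.1 rad and value of joint bed above 0.125 m and velocity of joint bed below 0.005 m/s and linear speed of block below 0.01 m/s); the robot touches nothing.
It fails at once if the bed or block is pushed along by hand once it has left its start (value of joint bed above 0.01 m and (contact force between the fingers and bedplate above 3 N or contact force between the fingers and block above 3 N)).
It fails at once if one of the other things on the table is moved more than 3 cm (distance of any of cup_a, cup_b, cup_c, ink_jar, spare_block, brayer, palette_knife from where it was at the start of the episode above 0.03 m).
It also fails if it takes over 72 s, if anything falls off the work surface, if the arm or the gripper's body presses on something with over 40 N, if the wrist force passes 120 N, or if a joint passes its speed limit or range.

## Working session

There is one attempt and no reset: what is moved stays moved. The work goes in short steps, Python scripts to look and compute and a tool call to move; the robot and the scene stay as the last step left them, time stands still between calls to the robot, and variables do not carry over. Pictures are saved under pics/ and viewed, at most 10 in all, crops included, and the job is handed in when it is done.

Besides the shell and the picture viewer there is one more tool, called by a JSON object that holds its "name" and its "arguments", one argument or row to a line. move_arm: Moves the arm, as the interface text tells. Its arguments: {"type":"object","properties":{"deltas":{"type":"array","items":{"type":"array","items":{"type":"number"}}}},"required":["deltas"]}

```bash
mkdir -p pics; ls; python3 - <<'E'
from workcell import bot
import cv2,numpy as np
for n in("scene","top"):
    im=bot.camera(n); cv2.imwrite(f"pics/{n}0.png",im); c=bot.calibration(n); print(n,c)
    for q in("press","block","spare_block","knob","tab","cup_a","bedplate","clip_near","clip_far","ink_jar"):
        for r in bot.outline_of(q,n): print(q,round(r["conf"],2),r["rect"],int(r["pixels"].sum()))
print(bot.get_obs())
E
```

```text
pics
scene {'K': array([[385.85644813,   0.        , 314.3433053 ],
       [  0.        , 385.85644813, 199.40846344],
       [  0.        ,   0.        ,   1.        ]]), 'dist_coeffs': array([0.00295236, 0.        , 0.        , 0.        , 0.        ]), 'position': array([1.07317231, 0.62291353, 0.92731046]), 'orientation': array([ 0.3464301 ,  0.84701357, -0.37715242, -0.14251403])}
press 0.74 [219.5, 144.0, 115.8, 114.8] 6753
block 0.88 [410.3, 245.3, 21.0, 18.0] 305
block 0.77 [393.8, 269.6, 23.4, 21.6] 390
block 0.76 [369.1, 290.6, 27.6, 26.0] 421
block 0.51 [369.2, 240.3, 21.6, 21.7] 324
block 0.15 [236.8, 158.2, 96.6, 61.7] 1837
spare_block 0.86 [447.9, 285.0, 32.6, 39.1] 1164
spare_block 0.63 [281.1, 213.5, 18.7, 9.0] 72
knob 0.87 [279.9, 184.3, 21.3, 54.4] 515
tab 0.7 [218.5, 145.1, 118.4, 114.2] 6565
tab 0.6 [291.7, 213.1, 6.3, 10.3] 38
cup_a 0.9 [314.6, 286.5, 27.8, 38.9] 781
cup_a 0.78 [406.1, 323.7, 32.4, 34.8] 867
cup_a 0.59 [189.7, 163.0, 23.5, 28.2] 394
cup_a 0.19 [219.1, 144.3, 117.0, 116.4] 6341
bedplate 0.92 [240.8, 161.0, 91.6, 53.2] 1862
bedplate 0.29 [218.6, 14
[... 1251 characters left out ...]
int_pos': array([-1.25000022e+00,  2.40586594e-01,  5.03563109e-03,  1.33521856e+00,
        4.46124007e-07,  1.57080801e+00]), 'joint_vel': array([ 9.97750566e-05, -5.55563018e-04, -1.97485885e-03,  1.74508873e-03,
       -1.79961139e-04, -1.24757397e-03]), 'tau': array([-3.98969914e-04, -3.72219443e+01,  2.52696705e+01,  1.25794020e-03,
        1.50636879e-04,  8.75773054e-06]), 'eef_pos': array([ 0.15766413, -0.4745011 ,  0.23932679]), 'tool_rot': array([9.87164721e-01, 1.59705396e-01, 2.36056076e-06, 1.31933154e-05]), 'ft_force': array([ 0.31641149, -0.54272706, -0.19464593]), 'ft_torque': array([0.03850274, 0.00543987, 0.01141719]), 'grasp_force': 0.0, 'grip_width': 0.08587713570931316}
```

```bash
python3 - <<'E'
import cv2
s=cv2.imread("pics/scene0.png");t=cv2.imread("pics/top0.png")
cv2.imwrite("pics/s1.png",cv2.resize(s[135:375,180:500],(800,600),interpolation=cv2.INTER_CUBIC))
cv2.imwrite("pics/t1.png",cv2.resize(t[100:325,165:465],(800,600),interpolation=cv2.INTER_CUBIC))
E
```

```text
(no output)
```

View pics/s1.png

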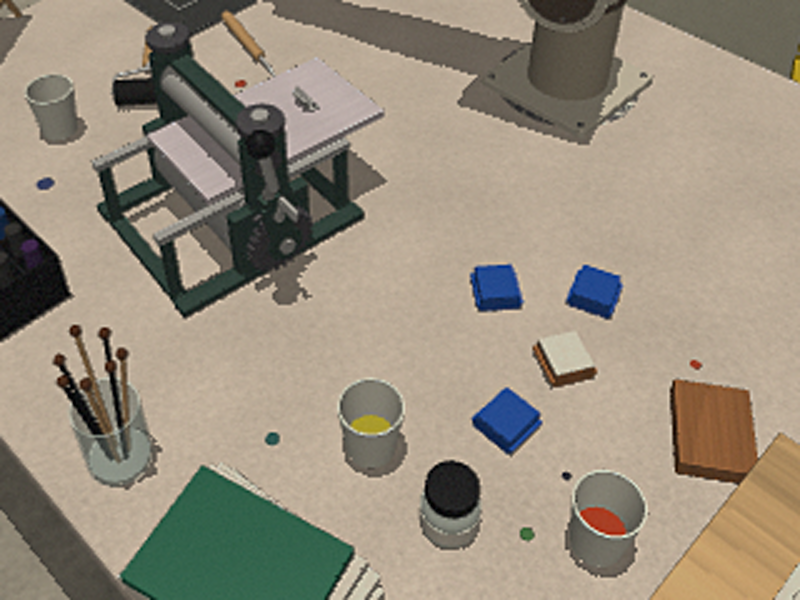

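View pics/t1.png

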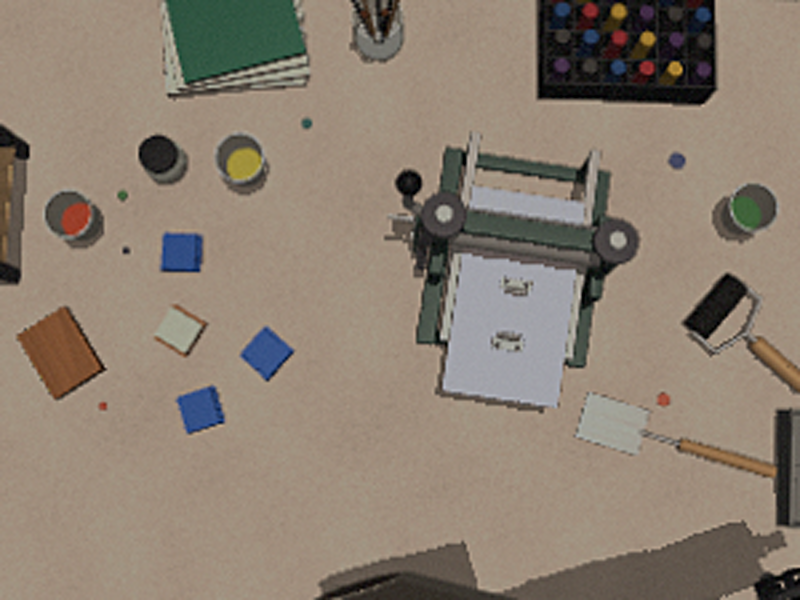

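```bash
cat > h.py <<'E'
import numpy as np,cv2
from workcell import bot
from scipy.spatial.transform import Rotation as R
from scipy.optimize import least_squares
def proj(P,n):
    c=bot.calibration(n);Rw=R.from_quat(c["orientation"]).as_matrix().T
    P=np.atleast_2d(np.asarray(P,float))
    return cv2.projectPoints(P,cv2.Rodrigues(Rw)[0],-Rw@c["position"],c["K"],c["dist_coeffs"])[0].reshape(-1,2)
def ray(uv,n,z):
    c=bot.calibration(n);u=cv2.undistortPoints(np.array(uv,float).reshape(-1,1,2),c["K"],c["dist_coeffs"]).reshape(-1,2)
    d=R.from_quat(c["orientation"]).apply(np.c_[u,np.ones(len(u))]);p=c["position"]
    return p+d*((z-p[2])/d[:,2])[:,None]
E
python3 - <<'E'
from h import *
s=cv2.imread("pics/scene0.png");t=cv2.imread("pics/top0.png")
a=s[255:305,375:441];b=t[200:250,205:271]
cv2.imwrite("pics/blk.png",np.vstack([cv2.resize(a,(396,300),interpolation=cv2.INTER_CUBIC),cv2.resize(b,(396,300),interpolation=cv2.INTER_CUBIC)]))
for n,im,(x0,y0,x1,y1) in(("scene",s,(390,265,420,295)),("top",t,(220,212,248,238))):
    c=im[y0:y1,x0:x1].astype(int)
    hsv=cv2.cvtColor(im[y0:y1,x0:x1],cv2.COLOR_BGR2HSV)
    m=((hsv[...,1]<45)&(hsv[...,2]>150)).astype(np.uint8)
    k,l,st,ce=cv2.connectedComponentsWithStats(m);i=1+np.argmax(st[1:,4]);mm=(l==i).astype(np.uint8)
    cs=cv2.findContours(mm,0,2)[0];bx=cv2.boxPoints(cv2.minAreaRect(max(cs,key=len)))+[x0,y0]
    w=ray(bx,n,.024);print(n,st[i],ray([ce[i]+[x0,y0]],n,.024).round(4),w.round(4)[:,:2].tolist(),np.degrees(np.arctan2(*(w[1:]-w[:-1])[:,1::-1].T)).round(1))
# press fit
L=[((0,.105,.244),"top",(331.9,179.5)),((0,-.105,.244),"top",(397.1,190)),((-.205,.075,.127),"top",(330.4,247.4)),((-.205,-.075,.127),"top",(375,252.6)),
((0,-.105,.244),"scene",(247.6,148.2)),((0,.105,.244),"scene",(284.8,181)),((-.205,.075,.127),"scene",(333.2,179.8)),((-.205,-.075,.127),"scene",(307.2,159))]
def T(p,P): return R.from_euler("z",p[2]).apply(P)+[p[0],p[1],0]
f=lambda p:np.concatenate([proj(T(p,P),n)[0]-uv for P,n,uv in L])
r=least_squares(f,[.5,-.1,0]);print(r.x,r.fun.reshape(-1,2).round(1).tolist())
print("knob guesses",ray([[165+408*.375,100+182*.375]],"top",.23),"press seat",T(r.x,[[-.095,0,.127]]))
E
```

```text
scene [  6   2  22  18 247] [[0.4392 0.3154 0.024 ]] [[0.445, 0.2823], [0.3955, 0.309], [0.4322, 0.3478], [0.4796, 0.3217]] [151.7  46.6 -28.8]
top [  3   4  17  16 155] [[0.4386 0.3149 0.024 ]] [[0.4324, 0.3467], [0.4694, 0.3266], [0.4455, 0.2833], [0.4087, 0.3034]] [ -28.6 -118.9  151.3]
[ 0.5550205  -0.14692144 -0.12225189] [[-1.4, 0.2], [-1.3, -0.6], [-0.6, -1.1], [-1.5, 0.1], [-1.2, -2.2], [-1.0, -1.2], [0.4, -1.8], [-0.7, -2.3]]
knob guesses [[ 0.60721632 -0.00175243  0.23      ]] press seat [[ 0.46072953 -0.13533642  0.127     ]]
```

View pics/blk.png

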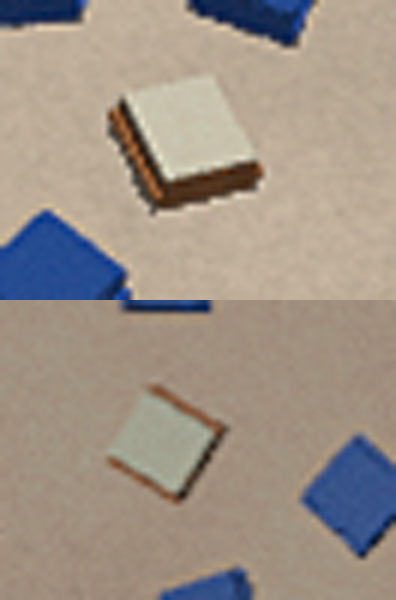

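```bash
cat >> h.py <<'E'
def T(p,P): return R.from_euler("z",p[2]).apply(np.atleast_2d(P))+[p[0],p[1],0]
E
python3 - <<'E'
from h import *
p=np.array([ 0.5550205,-0.14692144,-0.12225189])
out=[]
for n,(x0,y0,w,h) in (("top",(322,192,66,66)),("scene",(270,150,70,70))):
    im=cv2.imread(f"pics/{n}0.png");k=6
    c=cv2.resize(im[y0:y0+h,x0:x0+w],None,fx=k,fy=k,interpolation=cv2.INTER_CUBIC)
    if n=="scene": c=cv2.resize(c,(396,396))
    kk=c.shape[0]/h
    def P(q): return ((proj(T(p,q),n)-[x0,y0]+.5)*kk-.5)
    for q in ([[-.205,.075,.127],[-.205,-.075,.127],[-.03,-.075,.127],[-.03,.075,.127]],[[-.095+s*.046,y,.13] for s,y in((-1,.015),(-1,-.015),(1,-.015),(1,.015))]):
        cv2.polylines(c,[P(q).round().astype(int)],True,(0,0,255),1)
    out.append(c)
    hsv=cv2.cvtColor(im,cv2.COLOR_BGR2HSV)
cv2.imwrite("pics/ov.png",np.hstack(out))
E
```

```text
(no output)
```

View pics/ov.png

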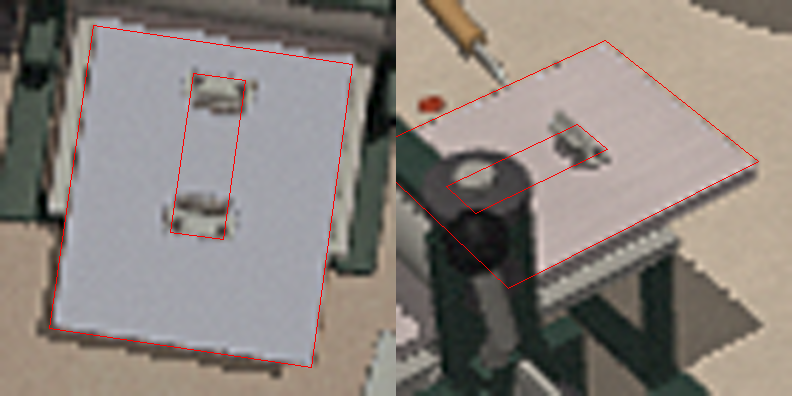

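```bash
cat >> h.py <<'E'
from scipy.spatial.transform import Slerp
def down(yaw): # tool down with tool x at world yaw (deg)
    return R.from_euler("z",yaw,degrees=True)*R.from_euler("x",180,degrees=True)
def plan(way,g,p0=None,r0=None,nd=0,step=41,tstep=7.1):
    """way: list of (pos,rot[,nmin]) ; prints rows"""
    o=bot.get_obs()
    p=o["eef_pos"] if p0 is None else np.array(p0,float); r=R.from_quat(o["tool_rot"]) if r0 is None else r0
    rows=[]
    for w in way:
        P,Q=np.array(w[0],float),w[1]; nm=w[2] if len(w)>2 else 1
        n=max(nm,int(np.ceil(np.linalg.norm(P-p)*1e3/step)),int(np.ceil(np.degrees((r.inv()*Q).magnitude())/tstep)))
        ps=np.linspace(p,P,n+1)[1:]; sl=Slerp([0,1],R.concatenate([r,Q]))
        for i in range(n):
            d=np.round(r.inv().apply(ps[i]-p)*1e3,nd); rv=np.round(np.degrees((r.inv()*sl((i+1)/n)).as_rotvec()),1)
            rows.append([g]+[float(x)+0 for x in d]+[float(x)+0 for x in rv]); p=p+r.apply(d/1e3); r=r*R.from_rotvec(np.radians(rv))
    for i in range(0,len(rows),10): print("[" + ",".join("["+",".join("%g"%x for x in q)+"]" for q in rows[i:i+10])+"]")
    print(len(rows),"end",p.round(4),r.as_quat().round(3))
E
python3 - <<'E'
from h import *
# note: half-turn direction: go through intermediate yaw 85
plan([((.30,-.08,.25),down(85)),((.439,.315,.15),down(151.3)),((.439,.315,.05),down(151.3))],1)
E
```

```text
[[1,24,-30,-1,0,0,-6.1],[1,26,-27,-1,0,0,-6],[1,30,-25,-1,0,0,-6.1],[1,31,-21,-1,0,0,-6],[1,34,-17,-1,0,0,-6.1],[1,36,-14,-1,0,0,-6],[1,36,-11,-1,0,0,-6.1],[1,38,-6,-1,0,0,-6.1],[1,38,-2,-1,0,0,-6],[1,38,2,-1,0,0,-6.1]]
[[1,38,6,-1,0,0,-6],[1,37,9,9,0,0,-6],[1,35,14,9,0,0,-6.1],[1,35,17,9,0,0,-6],[1,32,20,9,0,0,-6],[1,30,24,10,0,0,-6],[1,27,26,9,0,0,-6.1],[1,24,30,9,0,0,-6],[1,21,31,9,0,0,-6],[1,17,34,9,0,0,-6.1]]
[[1,14,35,9,0,0,-6],[1,10,37,9,0,0,-6],[1,0,0,33,0,0,0],[1,0,0,34,0,0,0],[1,0,0,33,0,0,0]]
25 end [0.4391 0.3147 0.0503] [ 0.248  0.969 -0.     0.   ]
```

{"name": "move_arm", "arguments": {
  "deltas": [
    [1, 24, -30, -1, 0, 0, -6.1],
    [1, 26, -27, -1, 0, 0, -6],
    [1, 30, -25, -1, 0, 0, -6.1],
    [1, 31, -21, -1, 0, 0, -6],
    [1, 34, -17, -1, 0, 0, -6.1],
    [1, 36, -14, -1, 0, 0, -6],
    [1, 36, -11, -1, 0, 0, -6.1],
    [1, 38, -6, -1, 0, 0, -6.1],
    [1, 38, -2, -1, 0, 0, -6],
    [1, 38, 2, -1, 0, 0, -6.1]
  ]
}}

```text
clock: 1.93
eef_pos: [0.2872, -0.1143, 0.2497]
tool_rot: [0.77, 0.638, 0.0, 0.001]
ft_force: [2.2, -0.4, -0.3]
grip_width: 0.0854
grasp_force: 0.0
```

{"name": "move_arm", "arguments": {
  "deltas": [
    [1, 38, 6, -1, 0, 0, -6],
    [1, 37, 9, 9, 0, 0, -6],
    [1, 35, 14, 9, 0, 0, -6.1],
    [1, 35, 17, 9, 0, 0, -6],
    [1, 32, 20, 9, 0, 0, -6],
    [1, 30, 24, 10, 0, 0, -6],
    [1, 27, 26, 9, 0, 0, -6.1],
    [1, 24, 30, 9, 0, 0, -6],
    [1, 21, 31, 9, 0, 0, -6],
    [1, 17, 34, 9, 0, 0, -6.1]
  ]
}}

```text
clock: 2.77
eef_pos: [0.4142, 0.245, 0.1679]
tool_rot: [0.345, 0.939, 0.0, 0.0]
ft_force: [1.5, -0.3, -0.2]
grip_width: 0.0856
grasp_force: 0.0
```

{"name": "move_arm", "arguments": {
  "deltas": [
    [1, 14, 35, 9, 0, 0, -6],
    [1, 10, 37, 9, 0, 0, -6],
    [1, 0, 0, 33, 0, 0, 0],
    [1, 0, 0, 34, 0, 0, 0],
    [1, 0, 0, 0, 0, 0, 0]
  ]
}}

```text
clock: 3.18
eef_pos: [0.4349, 0.3125, 0.0768]
tool_rot: [0.247, 0.969, -0.005, -0.004]
ft_force: [-0.8, -1.7, -0.8]
grip_width: 0.0856
grasp_force: 0.0
```

{"name": "move_arm", "arguments": {
  "deltas": [
    [1, 0, 0, 30, 0, 0, 0],
    [1, 0, 0, 30, 0, 0, 0],
    [1, 0, 0, 11, 0, 0, 0],
    [1, 0, 0, 0, 0, 0, 0],
    [0.4, 0, 0, 0, 0, 0, 0],
    [0.2, 0, 0, 0, 0, 0, 0],
    [0.2, 0, 0, 0, 0, 0, 0],
    [0.2, 0, 0, 0, 0, 0, 0],
    [0.2, 0, 0, 0, 0, 0, 0]
  ]
}}

```text
clock: 3.93
eef_pos: [0.4409, 0.3158, 0.015]
tool_rot: [0.248, 0.969, 0.002, 0.002]
ft_force: [-1.1, -0.9, 6.6]
grip_width: 0.0505
grasp_force: 64.3
```

```bash
python3 - <<'E'
from h import *
plan([((.439,.315,.12),down(151.3)),((.43,.20,.22),down(158)),((.457,-.1355,.21),down(173))],.2,p0=(.4391,.3147,.0123),r0=down(151.3))
E
```

```text
[[0.2,0,0,-36,0,0,0],[0.2,0,0,-36,0,0,0],[0.2,0,0,-36,0,0,0],[0.2,-12,-26,-25,0,0,-1.7],[0.2,-11,-27,-25,0,0,-1.6],[0.2,-10,-27,-25,0,0,-1.7],[0.2,-9,-27,-25,0,0,-1.7],[0.2,-17,-33,1,0,0,-1.7],[0.2,-16,-34,1,0,0,-1.6],[0.2,-14,-35,1,0,0,-1.7]]
[[0.2,-14,-34,2,0,0,-1.7],[0.2,-13,-36,1,0,0,-1.6],[0.2,-12,-35,1,0,0,-1.7],[0.2,-11,-36,1,0,0,-1.7],[0.2,-9,-36,1,0,0,-1.6],[0.2,-9,-36,1,0,0,-1.7]]
16 end [ 0.4572 -0.1351  0.2103] [0.061 0.998 0.    0.   ]
```

{"name": "move_arm", "arguments": {
  "deltas": [
    [0.2, 0, 0, -36, 0, 0, 0],
    [0.2, 0, 0, -36, 0, 0, 0],
    [0.2, 0, 0, -36, 0, 0, 0],
    [0.2, -12, -26, -25, 0, 0, -1.7],
    [0.2, -11, -27, -25, 0, 0, -1.6],
    [0.2, -10, -27, -25, 0, 0, -1.7],
    [0.2, -9, -27, -25, 0, 0, -1.7],
    [0.2, -17, -33, 1, 0, 0, -1.7],
    [0.2, -16, -34, 1, 0, 0, -1.6],
    [0.2, -14, -35, 1, 0, 0, -1.7]
  ]
}}

```text
clock: 4.77
eef_pos: [0.4386, 0.0868, 0.2193]
tool_rot: [0.147, 0.989, 0.001, 0.002]
ft_force: [1.2, -0.6, -0.5]
grip_width: 0.0504
grasp_force: 63.4
```

{"name": "move_arm", "arguments": {
  "deltas": [
    [0.2, -14, -34, 2, 0, 0, -1.7],
    [0.2, -13, -36, 1, 0, 0, -1.6],
    [0.2, -12, -35, 1, 0, 0, -1.7],
    [0.2, -11, -36, 1, 0, 0, -1.7],
    [0.2, -9, -36, 1, 0, 0, -1.6],
    [0.2, -9, -36, 1, 0, 0, -1.7],
    [0.2, 0, 0, 0, 0, 0, 0],
    [0.2, 0, 0, 0, 0, 0, 0],
    [0.2, 0, 0, 0, 0, 0, 0],
    [0.2, 0, 0, 0, 0, 0, 0]
  ]
}}

```text
clock: 5.6
eef_pos: [0.457, -0.1341, 0.2107]
tool_rot: [0.061, 0.998, 0.0, 0.0]
ft_force: [-0.1, -0.3, -0.2]
grip_width: 0.0502
grasp_force: 63.4
```

```bash
python3 - <<'E'
from h import *
p=np.array([ 0.5550205,-0.14692144,-0.12225189])
o=bot.get_obs();print(o["eef_pos"],R.from_quat(o["tool_rot"]).as_matrix()[:,0],o["ft_force"],o["grip_width"])
out=[]
for n,(x0,y0,w,h) in (("top",(322,182,80,80)),("scene",(260,120,80,80))):
    im=bot.camera(n);cv2.imwrite(f"pics/{n}2.png",im);k=5
    c=cv2.resize(im[y0:y0+h,x0:x0+w],None,fx=k,fy=k,interpolation=cv2.INTER_CUBIC)
    rr=R.from_quat(o["tool_rot"]); 
    q=[o["eef_pos"]+rr.apply([x,y,z]) for z in(.015,) for x,y in((.028,.026),(-.028,.026),(-.028,-.026),(.028,-.026))]
    q2=[o["eef_pos"]+rr.apply([x,y,-.009]) for x,y in((.0235,.026),(-.0235,.026),(-.0235,-.026),(.0235,-.026))]
    for Q in(q,q2):cv2.polylines(c,[(((proj(np.array(Q),n)-[x0,y0]+.5)*k-.5)).round().astype(int)],True,(0,0,255),1)
    out.append(c)
cv2.imwrite("pics/held.png",np.hstack(out))
E
```

```text
[ 0.45695246 -0.13405558  0.21072375] [-9.92650721e-01  1.21014011e-01 -3.93581995e-04] [-0.05960582 -0.31304032 -0.16204142] 0.050224039023637576
```

View pics/held.png

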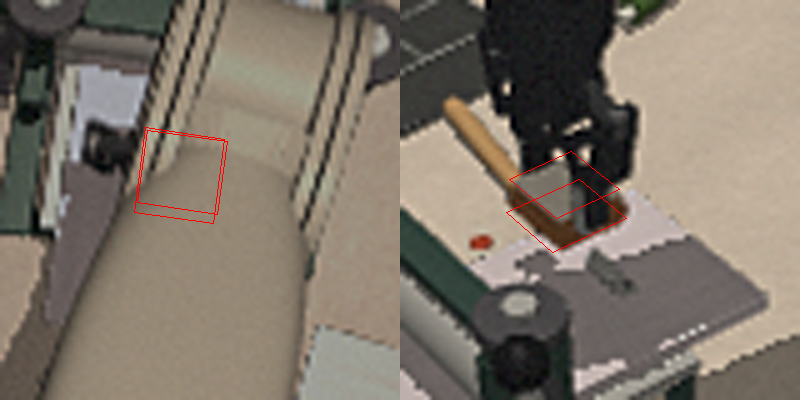

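{"name": "move_arm", "arguments": {
  "deltas": [
    [0.2, -3, -1, 22, 0, 0, 0],
    [0.2, 0, 0, 22, 0, 0, 0],
    [0.2, 0, 0, 5, 0, 0, 0],
    [0.2, 0, 0, 5, 0, 0, 0],
    [0.2, 0, 0, 0, 0, 0, 0],
    [0.2, 0, 0, 0, 0, 0, 0]
  ]
}}

```text
clock: 6.2
eef_pos: [0.4609, -0.1358, 0.1572]
tool_rot: [0.061, 0.998, 0.0, 0.001]
ft_force: [3.1, 0.0, -0.4]
grip_width: 0.0503
grasp_force: 63.5
```

{"name": "move_arm", "arguments": {
  "deltas": [
    [0.2, 0, 0, 3, 0, 0, 0],
    [0.2, 0, 0, 3, 0, 0, 0],
    [0.2, 0, 0, 2, 0, 0, 0],
    [0.2, 0, 0, 0, 0, 0, 0]
  ]
}}

```text
clock: 6.53
eef_pos: [0.4616, -0.1367, 0.1505]
tool_rot: [0.061, 0.998, -0.001, 0.002]
ft_force: [1.2, 1.1, 9.0]
grip_width: 0.0504
grasp_force: 64.5
```

{"name": "move_arm", "arguments": {
  "deltas": [
    [0.2, 0, 0, 3, 0, 0, 0],
    [0.2, 0, 0, 3, 0, 0, 0],
    [0.2, 0, 0, 3, 0, 0, 0],
    [0.2, 0, 0, 0, 0, 0, 0]
  ]
}}

```text
clock: 6.87
eef_pos: [0.461, -0.1368, 0.1419]
tool_rot: [0.061, 0.998, -0.0, 0.002]
ft_force: [-2.2, 0.2, 15.2]
grip_width: 0.0505
grasp_force: 65.2
```

{"name": "move_arm", "arguments": {
  "deltas": [
    [0.2, 0, 0, 3, 0, 0, 0],
    [0.2, 0, 0, 2, 0, 0, 0],
    [0.2, 0, 0, 0, 0, 0, 0]
  ]
}}

```text
clock: 7.12
eef_pos: [0.461, -0.1368, 0.1418]
tool_rot: [0.061, 0.998, -0.001, 0.004]
ft_force: [-13.5, 2.0, 46.1]
grip_width: 0.0505
grasp_force: 68.6
```

{"name": "move_arm", "arguments": {
  "deltas": [
    [0.2, 0, 0, -5, 0, 0, 0],
    [0.5, 0, 0, 0, 0, 0, 0],
    [0.9, 0, 0, 0, 0, 0, 0],
    [0.9, 0, 0, 0, 0, 0, 0],
    [0.9, 0, 0, -10, 0, 0, 0],
    [0.9, 0, 0, -30, 0, 0, 0],
    [0.9, 0, 0, -40, 0, 0, 0],
    [0.9, 35, 0, -20, 0, 0, 0],
    [0.9, 40, 0, 0, 0, 0, 0],
    [0.9, 40, 0, 0, 0, 0, 0]
  ]
}}

```text
clock: 7.95
eef_pos: [0.345, -0.1224, 0.2393]
tool_rot: [0.061, 0.998, -0.0, -0.0]
ft_force: [-0.4, -0.7, 0.5]
grip_width: 0.0771
grasp_force: 0.0
```

```bash
python3 - <<'E'
from h import *
print(bot.get_obs()["eef_pos"])
p=np.array([ 0.5550205,-0.14692144,-0.12225189])
out=[]
B=lambda x,z,y=.026:[[-.095+x,y,.127+z],[-.095+x,-y,.127+z],[-.095-x,-y,.127+z],[-.095-x,y,.127+z]]
for n,(x0,y0,w,h) in (("top",(305,160,80,100)),("scene",(250,150,80,100))):
    im=bot.camera(n);cv2.imwrite(f"pics/{n}3.png",im);k=5
    c=cv2.resize(im[y0:y0+h,x0:x0+w],None,fx=k,fy=k,interpolation=cv2.INTER_CUBIC)
    th=0.0;q=[[0,.152,.25]]
    P=lambda Q:(((proj(T(p,np.array(Q)),n)-[x0,y0]+.5)*k-.5)).round().astype(int)
    cv2.polylines(c,[P(B(.0235,.024))],True,(0,0,255),1)
    for a,col in((-.3,(255,0,0)),(0,(0,255,0)),(.3,(0,0,255))): cv2.circle(c,tuple(int(v) for v in P([[.19*np.sin(a),.152,.06+.19*np.cos(a)]])[0]),5,col,1)
    cv2.polylines(c,[P([[0,.152,.06],[0,.152,.25]])],False,(0,255,0),1)
    out.append(c)
cv2.imwrite("pics/seated.png",np.hstack(out))
E
```

```text
[ 0.34503221 -0.12235349  0.23929117]
```

View pics/seated.png

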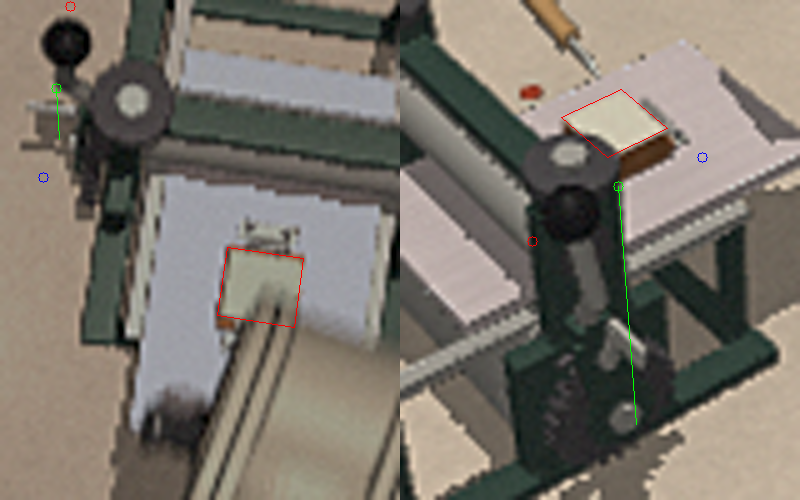

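```bash
cat >> h.py <<'E'
PR=np.array([ 0.5550205,-0.14692144,-0.12225189]); RZ=R.from_euler("z",PR[2])
def W(x,y,z): return T(PR,[x,y,z])[0]
a=np.radians(40)
RT=RZ*R.from_matrix(np.array([[-1,0,0],[0,np.cos(a),-np.sin(a)],[0,-np.sin(a),-np.cos(a)]]).T)  # columns = tool axes
E
python3 - <<'E'
from h import *
print(bot.tip_reach, RT.as_matrix().round(2))
plan([((.37,.12,.27),RT),(W(-.032,.225,.207),RT),(W(-.032,.170,.141),RT)],0)
E
```

```text
0.008 [[-0.99  0.09 -0.08]
 [ 0.12  0.76 -0.64]
 [-0.   -0.64 -0.77]]
[[0,0,40,-5,6.7,-0.1,0],[0,0,40,-11,6.7,-0.1,0],[0,-1,38,-14,6.6,-0.1,0],[0,0,36,-19,6.7,0,0.1],[0,0,34,-23,6.7,-0.1,0],[0,0,31,-27,6.7,-0.1,0],[0,-37,5,12,0,0,0],[0,-37,6,12,0,0,0],[0,-37,5,12,0,0,0],[0,-37,6,12,0,0,0]]
[[0,-37,5,12,0,0,0],[0,0,0,28,0,0,0],[0,0,0,29,0,0,0],[0,0,0,28,0,0,0]]
14 end [0.5443 0.0258 0.1415] [ 0.057  0.938 -0.342 -0.021]
```

{"name": "move_arm", "arguments": {
  "deltas": [
    [0, 0, 40, -5, 6.7, -0.1, 0],
    [0, 0, 40, -11, 6.7, -0.1, 0],
    [0, -1, 38, -14, 6.6, -0.1, 0],
    [0, 0, 36, -19, 6.7, 0, 0.1],
    [0, 0, 34, -23, 6.7, -0.1, 0],
    [0, 0, 31, -27, 6.7, -0.1, 0],
    [0, -37, 5, 12, 0, 0, 0],
    [0, -37, 6, 12, 0, 0, 0],
    [0, -37, 5, 12, 0, 0, 0],
    [0, -37, 6, 12, 0, 0, 0]
  ]
}}

```text
clock: 8.88
eef_pos: [0.5201, 0.0646, 0.2232]
tool_rot: [0.055, 0.95, -0.306, -0.022]
ft_force: [0.7, 0.7, 0.7]
grip_width: 0.0002
grasp_force: 0.0
```

{"name": "move_arm", "arguments": {
  "deltas": [
    [0, -37, 5, 12, 0, 0, 0],
    [0, 0, 0, 20, 0, 0, 0],
    [0, 0, 0, 20, 0, 0, 0],
    [0, 0, 0, 0, 0, 0, 0],
    [0, 0, 0, 0, 0, 0, 0]
  ]
}}

```text
clock: 9.3
eef_pos: [0.5511, 0.0308, 0.1785]
tool_rot: [0.058, 0.95, -0.306, -0.024]
ft_force: [-0.1, -0.1, 1.4]
grip_width: -0.0001
grasp_force: 0.0
```

```bash
python3 - <<'E'
from h import *
o=bot.get_obs();print(o["eef_pos"],RZ.inv().apply(o["eef_pos"]-[PR[0],PR[1],0])*1e3,o["ft_force"])
out=[]
for n,(x0,y0,w,h) in (("top",(295,130,80,100)),("scene",(250,150,80,100))):
    im=bot.camera(n);cv2.imwrite(f"pics/{n}4.png",im);k=5
    c=cv2.resize(im[y0:y0+h,x0:x0+w],None,fx=k,fy=k,interpolation=cv2.INTER_CUBIC)
    P=lambda Q:(((proj(T(PR,np.array(Q)),n)-[x0,y0]+.5)*k-.5)).round().astype(int)
    th=.17;pv=[.058*np.sin(th),.06+.058*np.cos(th)]
    t=lambda r,y:[pv[0]+r*np.sin(th-.6),y,pv[1]+r*np.cos(th-.6)]
    cv2.polylines(c,[P([t(.0165,.143),t(.0165,.177),t(.0315,.177),t(.0315,.143)])],True,(0,0,255),1)
    out.append(c)
cv2.imwrite("pics/tab.png",np.hstack(out))
E
```

```text
[0.55107822 0.03079093 0.17851024] [-25.58445838 175.90527293 178.51024359] [-0.13482195 -0.11733737  1.4430714 ]
```

View pics/tab.png

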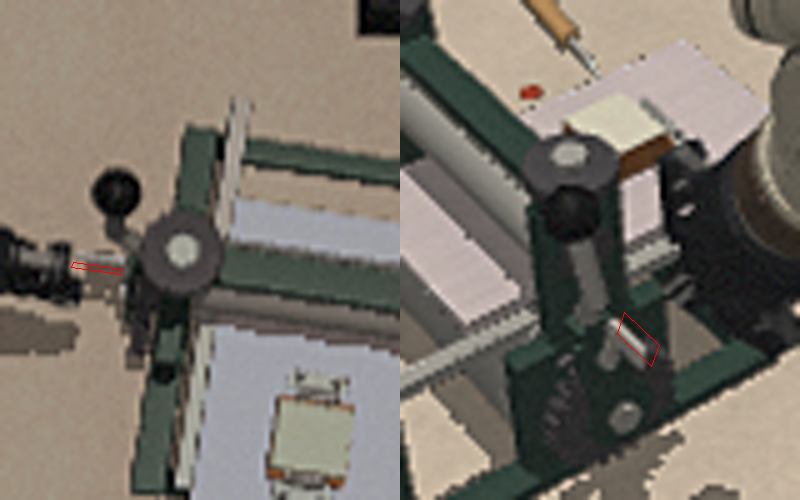

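```bash
python3 - <<'E'
from h import *
o=bot.get_obs();r=R.from_quat(o["tool_rot"])
for n,(x0,y0) in(("top",(295,130)),("scene",(250,150))):
    print(n,((proj([o["eef_pos"]+r.apply(v) for v in([0,0,.008],[.011,0,.008],[-.011,0,.008],[-.011,.0145,.008],[-.011,-.0145,.008])],n)-[x0,y0])*5).round(0).tolist())
RR=RZ.inv()*r;print(RR.as_matrix().round(3))
plan([(W(-.028,.171,.142),RT)],0)
E
```

```text
top [[70.0, 289.0], [67.0, 305.0], [72.0, 273.0], [55.0, 273.0], [89.0, 273.0]]
scene [[280.0, 286.0], [296.0, 278.0], [264.0, 295.0], [277.0, 317.0], [252.0, 273.0]]
[[-1.    -0.001 -0.005]
 [ 0.001  0.812 -0.583]
 [ 0.005 -0.583 -0.812]]
[[0,3,18,35,4.3,-0.3,0.1]]
1 end [0.5485 0.0267 0.142 ] [ 0.057  0.938 -0.341 -0.021]
```

{"name": "move_arm", "arguments": {
  "deltas": [
    [0, 2, 6, 12, 4.3, 0, 0],
    [0, 1, 6, 12, 0, 0, 0],
    [0, 0, 6, 11, 0, 0, 0],
    [0, 0, 0, 0, 0, 0, 0],
    [0, 0, 0, 0, 0, 0, 0]
  ]
}}

```text
clock: 9.82
eef_pos: [0.5483, 0.025, 0.1428]
tool_rot: [0.057, 0.938, -0.341, -0.023]
ft_force: [-0.5, -0.5, 0.2]
grip_width: 0.0001
grasp_force: 0.0
```

{"name": "move_arm", "arguments": {
  "deltas": [
    [0, -6, 0, 0, 0, 0, 0],
    [0, -6, 0, 0, 0, 0, 0],
    [0, -6, 0, 0, 0, 0, 0],
    [0, -6, 0, 0, 0, 0, 0],
    [0, 0, 0, 0, 0, 0, 0]
  ]
}}

```text
clock: 10.23
eef_pos: [0.5735, 0.0211, 0.1422]
tool_rot: [0.058, 0.938, -0.341, -0.023]
ft_force: [0.0, 0.0, -0.1]
grip_width: 0.0003
grasp_force: 0.0
```

{"name": "move_arm", "arguments": {
  "deltas": [
    [0, -5, 0, 0, 0, 0, 0],
    [0, -5, 0, 0, 0, 0, 0],
    [0, 0, 0, 0, 0, 0, 0]
  ]
}}

```text
clock: 10.48
eef_pos: [0.5819, 0.0198, 0.1412]
tool_rot: [0.058, 0.938, -0.341, -0.024]
ft_force: [-2.1, 0.3, -0.3]
grip_width: 0.0
grasp_force: 0.9
```

{"name": "move_arm", "arguments": {
  "deltas": [
    [0, -4, 0, 0, 0, 0, 0],
    [0, -4, 0, 0, 0, 0, 0],
    [0, 0, 0, 0, 0, 0, 0]
  ]
}}

```text
clock: 10.73
eef_pos: [0.5907, 0.0188, 0.1417]
tool_rot: [0.058, 0.938, -0.341, -0.023]
ft_force: [-1.1, 0.6, -0.3]
grip_width: 0.0
grasp_force: 0.3
```

{"name": "move_arm", "arguments": {
  "deltas": [
    [0, -4, 0, 0, 0, 0, 0],
    [0, -4, 0, 0, 0, 0, 0],
    [0, 0, 0, 0, 0, 0, 0]
  ]
}}

```text
clock: 10.98
eef_pos: [0.5986, 0.018, 0.1418]
tool_rot: [0.058, 0.938, -0.341, -0.023]
ft_force: [-0.6, -0.2, -0.1]
grip_width: 0.0003
grasp_force: 0.5
```

{"name": "move_arm", "arguments": {
  "deltas": [
    [0, 20, 0, 0, 0, 0, 0],
    [0, 20, 0, 0, 0, 0, 0],
    [0, 0, 0, -30, 0, 0, 0],
    [0, 0, 0, -35, 0, 0, 0],
    [0, 0, 0, -20, 0, 0, 0],
    [0, 0, 0, 0, 0, 0, 0]
  ]
}}

```text
clock: 11.48
eef_pos: [0.5674, 0.0802, 0.2107]
tool_rot: [0.057, 0.939, -0.339, -0.019]
ft_force: [0.4, -0.1, 0.1]
grip_width: -0.0003
grasp_force: 0.0
```

```bash
python3 - <<'E'
from h import *
o=bot.get_obs();print(o["eef_pos"],o["ft_force"])
out=[]
for n,(x0,y0,w,h) in (("top",(295,130,80,100)),("scene",(250,150,80,100))):
    im=bot.camera(n);cv2.imwrite(f"pics/{n}5.png",im);k=5
    c=cv2.resize(im[y0:y0+h,x0:x0+w],None,fx=k,fy=k,interpolation=cv2.INTER_CUBIC)
    P=lambda Q:(((proj(T(PR,np.array(Q)),n)-[x0,y0]+.5)*k-.5)).round().astype(int)
    th=.17;pv=[.058*np.sin(th),.06+.058*np.cos(th)]
    t=lambda r,y:[pv[0]+r*np.sin(th+.6),y,pv[1]+r*np.cos(th+.6)]
    cv2.polylines(c,[P([t(.0165,.143),t(.0165,.177),t(.0315,.177),t(.0315,.143)])],True,(0,0,255),1)
    cv2.circle(c,tuple(int(v) for v in P([[.19*np.sin(th),.152,.06+.19*np.cos(th)]])[0]),15,(0,0,255),1)
    out.append(c)
cv2.imwrite("pics/tab2.png",np.hstack(out))
E
```

```text
[0.56744305 0.08018261 0.21071349] [ 0.44485932 -0.10941374  0.06536498]
```

View pics/tab2.png

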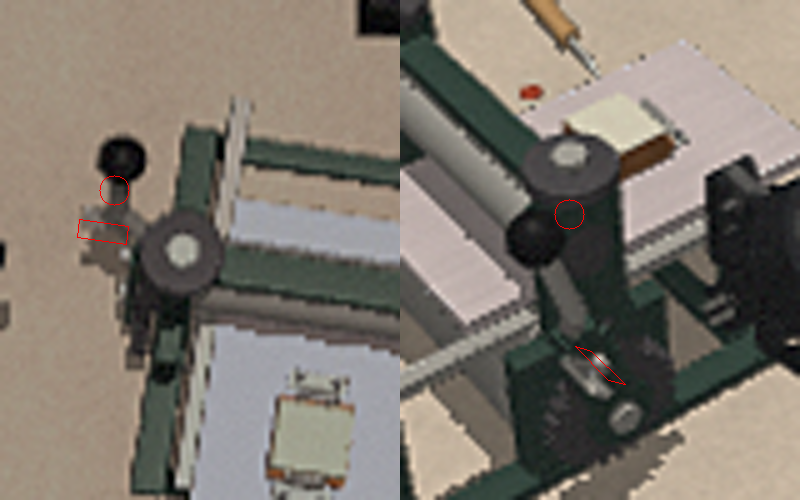

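```bash
cat >> h.py <<'E'
KY=.154;DZ=-.006
def K(th,off=0,dz=DZ): return W(.19*np.sin(th)+off*np.cos(th),KY,.06+.19*np.cos(th)-off*np.sin(th)+dz)
E
python3 - <<'E'
from h import *
D=RZ*R.from_euler("z",90,degrees=True)*R.from_euler("x",180,degrees=True)
plan([((.567,.085,.32),RT),(K(.29,0,.10),D),(K(.29,0,.05),D)],.6)
E
```

```text
[[0.6,0,-22,-30,0,0,0],[0.6,0,-22,-31,0.1,-0.1,0],[0.6,0,-23,-30,0,0,0],[0.6,-5,-5,2,-2.2,2.2,6.1],[0.6,-6,-5,2,-2.3,2.3,6.2],[0.6,-6,-4,2,-2.2,2.2,6.1],[0.6,-7,-4,1,-2.3,2.2,6.2],[0.6,-7,-3,1,-2.2,2.3,6.1],[0.6,-7,-2,0,-2.2,2.2,6.2],[0.6,-8,-1,0,-2.3,2.2,6.1]]
[[0.6,-7,-1,0,-2.2,2.3,6.2],[0.6,-8,1,-1,-2.2,2.2,6.1],[0.6,-7,1,-1,-2.3,2.2,6.2],[0.6,-8,2,-1,-2.2,2.3,6.1],[0.6,-7,3,-1,-2.3,2.2,6.1],[0.6,-6,3,-2,-2.2,2.2,6.2],[0.6,-6,5,-1,-2.2,2.3,6.1],[0.6,0,0,25,0,0,0],[0.6,0,0,25,0,0,0]]
19 end [ 6.28e-01 -3.00e-04  2.92e-01] [ 0.749  0.663  0.    -0.   ]
```

{"name": "move_arm", "arguments": {
  "deltas": [
    [0.6, 0, -22, -30, 0, 0, 0],
    [0.6, 0, -22, -31, 0, 0, 0],
    [0.6, 0, -23, -30, 0, 0, 0],
    [0.6, -5, -5, 2, -2.2, 2.2, 6.1],
    [0.6, -6, -5, 2, -2.3, 2.3, 6.2],
    [0.6, -6, -4, 2, -2.2, 2.2, 6.1],
    [0.6, -7, -4, 1, -2.3, 2.2, 6.2],
    [0.6, -7, -3, 1, -2.2, 2.3, 6.1],
    [0.6, -7, -2, 0, -2.2, 2.2, 6.2],
    [0.6, -8, -1, 0, -2.3, 2.2, 6.1]
  ]
}}

```text
clock: 12.42
eef_pos: [0.5977, 0.0397, 0.3289]
tool_rot: [0.445, 0.876, -0.187, -0.014]
ft_force: [0.2, 0.2, 0.2]
grip_width: 0.051
grasp_force: 0.0
```

{"name": "move_arm", "arguments": {
  "deltas": [
    [0.6, -7, -1, 0, -2.2, 2.3, 6.2],
    [0.6, -8, 1, -1, -2.2, 2.2, 6.1],
    [0.6, -7, 1, -1, -2.3, 2.2, 6.2],
    [0.6, -8, 2, -1, -2.2, 2.3, 6.1],
    [0.6, -7, 3, -1, -2.3, 2.2, 6.1],
    [0.6, -6, 3, -2, -2.2, 2.2, 6.2],
    [0.6, -6, 5, -1, -2.2, 2.3, 6.1],
    [0.6, 0, 0, 0, 0, 0, 0],
    [0.6, 0, 0, 0, 0, 0, 0]
  ]
}}

```text
clock: 13.17
eef_pos: [0.6266, -0.0029, 0.3407]
tool_rot: [0.75, 0.662, -0.002, -0.002]
ft_force: [-0.1, -0.1, -0.7]
grip_width: 0.0512
grasp_force: 0.0
```

```bash
python3 - <<'E'
from h import *
o=bot.get_obs();print(o["eef_pos"],RZ.inv().apply(o["eef_pos"]-[PR[0],PR[1],0])*1e3,(RZ.inv()*R.from_quat(o["tool_rot"])).as_matrix().round(3),o["joint_pos"])
D=RZ*R.from_euler("z",90,degrees=True)*R.from_euler("x",180,degrees=True)
plan([(K(.29,0,.04),D),(K(.29),D,3)],.6)
E
```

```text
[ 0.62659625 -0.00294892  0.34072795] [ 53.48444404 151.62648004 340.72794863] [[ 0.002  1.    -0.006]
 [ 1.    -0.002  0.   ]
 [ 0.    -0.006 -1.   ]] [-5.12773842e-03  5.16394051e-01  6.70395889e-01  1.73110360e+00
  8.93836933e-04  1.68982135e+00]
[[0.6,1,1,29,-0.2,0,-0.1],[0.6,1,0,30,-0.2,0,0],[0.6,0,0,15,0,0,0],[0.6,0,0,15,0,0,0],[0.6,0,0,16,0,0,0]]
5 end [ 0.6276 -0.001   0.2357] [0.749 0.663 0.    0.   ]
```

{"name": "move_arm", "arguments": {
  "deltas": [
    [0.6, 1, 1, 29, 0, 0, 0],
    [0.6, 1, 0, 30, 0, 0, 0],
    [0.6, 0, 0, 15, 0, 0, 0],
    [0.6, 0, 0, 15, 0, 0, 0],
    [0.6, 0, 0, 16, 0, 0, 0],
    [0.6, 0, 0, 0, 0, 0, 0]
  ]
}}

```text
clock: 13.67
eef_pos: [0.626, 0.0017, 0.231]
tool_rot: [0.748, 0.663, -0.005, -0.005]
ft_force: [-1.4, -0.6, -1.7]
grip_width: 0.0513
grasp_force: 0.0
```

```bash
python3 - <<'E'
from h import *
D=RZ*R.from_euler("z",90,degrees=True)*R.from_euler("x",180,degrees=True)
o=bot.get_obs();print(o["eef_pos"],o["ft_force"])
# pull back arc then push arc, dense
ths=list(np.arange(.15,-.91,-.14))+[-.88]
print("PULL");plan([(K(t,-.006),D) for t in ths],.5,p0=K(.29),r0=D)
ths=list(np.arange(-.78,.87,.12))
print("PUSH");plan([(K(t,.006),D) for t in ths],.5,p0=K(-.88,-.006),r0=D)
E
```

```text
[0.62597809 0.00166473 0.23104851] [-1.38417675 -0.60103197 -1.7035642 ]
PULL
[[0.5,0,-32,-7,0,0,0],[0.5,0,-26,-1,0,0,0],[0.5,0,-27,2,0,0,0],[0.5,0,-26,7,0,0,0],[0.5,0,-25,9,0,0,0],[0.5,0,-23,13,0,0,0],[0.5,0,-21,16,0,0,0],[0.5,0,-19,19,0,0,0],[0.5,0,-6,8,0,0,0]]
9 end [0.4243 0.0243 0.1701] [0.749 0.663 0.    0.   ]
PUSH
[[0.5,0,21,-23,0,0,0],[0.5,0,18,-14,0,0,0],[0.5,0,19,-13,0,0,0],[0.5,0,20,-9,0,0,0],[0.5,0,22,-8,0,0,0],[0.5,0,22,-5,0,0,0],[0.5,0,23,-2,0,0,0],[0.5,0,23,1,0,0,0],[0.5,0,22,4,0,0,0],[0.5,0,22,6,0,0,0]]
[[0.5,0,21,8,0,0,0],[0.5,0,20,12,0,0,0],[0.5,0,18,13,0,0,0],[0.5,0,17,16,0,0,0]]
14 end [ 0.7105 -0.0109  0.1844] [0.749 0.663 0.    0.   ]
```

{"name": "move_arm", "arguments": {
  "deltas": [
    [0.5, 0, -16, -3, 0, 0, 0],
    [0.5, 0, -16, -4, 0, 0, 0],
    [0.5, 0, -26, -1, 0, 0, 0],
    [0.5, 0, -27, 2, 0, 0, 0],
    [0.5, 0, -26, 7, 0, 0, 0],
    [0.5, 0, -12, 5, 0, 0, 0],
    [0.5, 0, -13, 4, 0, 0, 0],
    [0.5, 0, 0, 0, 0, 0, 0]
  ]
}}

```text
clock: 14.33
eef_pos: [0.4914, 0.0183, 0.2274]
tool_rot: [0.749, 0.663, -0.002, -0.002]
ft_force: [-0.5, 0.5, -0.4]
grip_width: 0.0427
grasp_force: 0.0
```

```bash
python3 - <<'E'
from h import *
o=bot.get_obs();print(o["eef_pos"],RZ.inv().apply(o["eef_pos"]-[PR[0],PR[1],0])*1e3,o["ft_force"])
out=[]
for n,(x0,y0,w,h) in (("top",(295,150,80,100)),("scene",(250,140,80,100))):
    im=bot.camera(n);cv2.imwrite(f"pics/{n}6.png",im);k=5
    c=cv2.resize(im[y0:y0+h,x0:x0+w],None,fx=k,fy=k,interpolation=cv2.INTER_CUBIC)
    out.append(c)
cv2.imwrite("pics/pull.png",np.hstack(out))
E
```

```text
[0.49136498 0.01830232 0.22740317] [-83.32906491 156.22797738 227.40317111] [-0.51276147  0.45134275 -0.35120231]
```

View pics/pull.png

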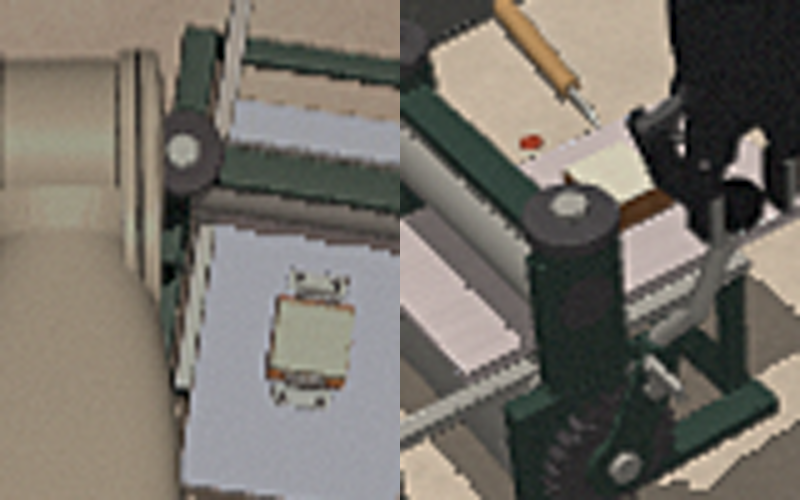

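{"name": "move_arm", "arguments": {
  "deltas": [
    [0.5, 0, -21, 16, 0, 0, 0],
    [0.5, 0, -19, 19, 0, 0, 0],
    [0.5, 0, -6, 8, 0, 0, 0],
    [0.5, 0, 0, 0, 0, 0, 0],
    [0.5, 0, 0, 0, 0, 0, 0]
  ]
}}

```text
clock: 14.85
eef_pos: [0.4467, 0.0235, 0.1838]
tool_rot: [0.749, 0.662, -0.002, -0.003]
ft_force: [-4.2, -0.1, 1.2]
grip_width: 0.0425
grasp_force: 2.2
```

{"name": "move_arm", "arguments": {
  "deltas": [
    [0.5, 0, 11, -12, 0, 0, 0],
    [0.5, 0, 10, -11, 0, 0, 0],
    [0.5, 0, 18, -14, 0, 0, 0],
    [0.5, 0, 19, -13, 0, 0, 0],
    [0.5, 0, 20, -9, 0, 0, 0],
    [0.5, 0, 22, -8, 0, 0, 0]
  ]
}}

```text
clock: 15.35
eef_pos: [0.5456, 0.0107, 0.2506]
tool_rot: [0.749, 0.662, -0.004, -0.004]
ft_force: [-7.4, 0.3, -4.8]
grip_width: 0.0429
grasp_force: 3.5
```

```bash
cat >> h.py <<'E'
D=RZ*R.from_euler("z",90,degrees=True)*R.from_euler("x",180,degrees=True)
def here():
    o=bot.get_obs();q=RZ.inv().apply(o["eef_pos"]-[PR[0],PR[1],0]);print((q*1e3).round(1),"th",np.arctan2(q[0],q[2]-.06-DZ).round(3),"r",np.hypot(q[0],q[2]-.06-DZ).round(4),o["ft_force"].round(1))
def bedx():
    im=bot.camera("top");cv2.imwrite("pics/bed.png",im)
    # near bed edge: count along press x of lavender at y=0 line
    xs=np.arange(-.25,.32,.001);uv=proj(T(PR,np.c_[xs,np.full(len(xs),-.05),np.full(len(xs),.127)]),"top").round().astype(int)
    hsv=cv2.cvtColor(im,cv2.COLOR_BGR2HSV)[uv[:,1],uv[:,0]].astype(int)
    m=(hsv[:,0]>105)&(hsv[:,0]<150)&(hsv[:,2]>120);x=xs[m];print("bed lavender x",x.min() if len(x) else None,x.max() if len(x) else None,len(x))
E
python3 - <<'E'
from h import *
here();bedx()
plan([(K(t,.006),D) for t in np.arange(.02,.87,.12)],.5)
E
```

```text
[-28.6 155.3 250.6] th -0.145 r 0.1987 [-7.4  0.3 -4.8]
bed lavender x -0.17599999999999993 0.0930000000000003 189
[[0.5,-1,33,8,-0.2,0,-0.1],[0.5,0,23,2,0,0,0],[0.5,0,22,5,0,0,0],[0.5,0,21,8,0,0,0],[0.5,0,21,11,0,0,0],[0.5,0,19,12,0,0,0],[0.5,0,17,15,0,0,0],[0.5,0,15,17,0,0,0]]
8 end [ 0.7204 -0.0117  0.1735] [ 0.749  0.662  0.    -0.   ]
```

{"name": "move_arm", "arguments": {
  "deltas": [
    [0.5, -1, 16, 4, 0, 0, 0],
    [0.5, 0, 17, 4, 0, 0, 0],
    [0.5, 0, 23, 2, 0, 0, 0],
    [0.5, 0, 22, 5, 0, 0, 0],
    [0.5, 0, 21, 8, 0, 0, 0],
    [0.5, 0, 10, 5, 0, 0, 0],
    [0.5, 0, 11, 6, 0, 0, 0]
  ]
}}

```text
clock: 15.98
eef_pos: [0.6663, -0.0048, 0.2169]
tool_rot: [0.749, 0.662, -0.001, -0.002]
ft_force: [-4.7, -0.1, 8.4]
grip_width: 0.0425
grasp_force: 4.1
```

```bash
python3 - <<'E'
from h import *
here();bedx()
plan([(K(t,.006),D) for t in (.6,.7,.8,.87)],.5)
E
```

```text
[ 93.1 154.6 216.9] th 0.519 r 0.1876 [-4.7 -0.1  8.4]
bed lavender x -0.1389999999999999 0.12500000000000033 147
[[0.5,0,18,8,-0.3,-0.1,-0.1],[0.5,0,14,12,0,0,0],[0.5,0,14,13,0,0,0],[0.5,0,8,10,0,0,0]]
4 end [ 0.7214 -0.0117  0.1722] [0.749 0.663 0.    0.   ]
```

{"name": "move_arm", "arguments": {
  "deltas": [
    [0.5, 0, 18, 8, 0, 0, 0],
    [0.5, 0, 14, 12, 0, 0, 0],
    [0.5, 0, 14, 13, 0, 0, 0],
    [0.5, 0, 0, 0, 0, 0, 0]
  ]
}}

```text
clock: 16.37
eef_pos: [0.7123, -0.0109, 0.1803]
tool_rot: [0.75, 0.662, -0.002, -0.003]
ft_force: [-0.9, -0.2, -0.6]
grip_width: 0.0428
grasp_force: 0.2
```

```bash
python3 - <<'E'
from h import *
here();bedx()
print("PULL");plan([(K(t,-.006),D) for t in [.7]+list(np.arange(.58,-.8,-.12))],.5)
E
```

```text
[139.5 154.2 180.3] th 0.835 r 0.1882 [-0.9 -0.2 -0.6]
bed lavender x -0.11799999999999988 0.14000000000000035 135
PULL
[[0.5,0,-21,-22,-0.3,0,-0.1],[0.5,0,-19,-13,0,0,0],[0.5,0,-20,-10,0,0,0],[0.5,0,-22,-9,0,0,0],[0.5,0,-22,-5,0,0,0],[0.5,0,-22,-3,0,0,0],[0.5,0,-23,0,0,0,0],[0.5,0,-23,2,0,0,0],[0.5,0,-22,5,0,0,0],[0.5,0,-21,8,0,0,0]]
[[0.5,0,-21,11,0,0,0],[0.5,0,-18,12,0,0,0],[0.5,0,-18,15,0,0,0]]
13 end [0.442  0.0225 0.1906] [ 0.749  0.663  0.    -0.   ]
```

{"name": "move_arm", "arguments": {
  "deltas": [
    [0.5, 0, -21, -22, 0, 0, 0],
    [0.5, 0, -19, -13, 0, 0, 0],
    [0.5, 0, -20, -10, 0, 0, 0],
    [0.5, 0, -22, -9, 0, 0, 0],
    [0.5, 0, -22, -5, 0, 0, 0],
    [0.5, 0, -22, -3, 0, 0, 0],
    [0.5, 0, -23, 0, 0, 0, 0],
    [0.5, 0, -23, 2, 0, 0, 0],
    [0.5, 0, -22, 5, 0, 0, 0],
    [0.5, 0, 0, 0, 0, 0, 0]
  ]
}}

```text
clock: 17.25
eef_pos: [0.5156, 0.0138, 0.2402]
tool_rot: [0.749, 0.662, -0.001, -0.002]
ft_force: [-0.7, -0.4, -0.3]
grip_width: 0.0428
grasp_force: 0.0
```

{"name": "move_arm", "arguments": {
  "deltas": [
    [0.5, 0, -21, 8, 0, 0, 0],
    [0.5, 0, -21, 11, 0, 0, 0],
    [0.5, 0, -18, 12, 0, 0, 0],
    [0.5, 0, 0, 0, 0, 0, 0]
  ]
}}

```text
clock: 17.58
eef_pos: [0.4565, 0.0211, 0.2073]
tool_rot: [0.749, 0.662, -0.002, -0.003]
ft_force: [-0.7, 0.2, -0.2]
grip_width: 0.0425
grasp_force: 0.0
```

```bash
python3 - <<'E'
from h import *
here();bedx()
plan([(K(t,.006),D) for t in np.arange(-.55,.81,.1)],.5)
E
```

```text
[-118.3  154.7  207.3] th -0.657 r 0.1937 [-0.7  0.2 -0.2]
bed lavender x -0.12099999999999989 0.14300000000000035 130
[[0.5,-1,22,-11,-0.3,-0.1,-0.1],[0.5,0,17,-8,0,0,0],[0.5,0,18,-7,0,0,0],[0.5,0,18,-5,0,0,0],[0.5,0,19,-3,0,0,0],[0.5,0,19,-2,0,0,0],[0.5,0,19,1,0,0,0],[0.5,0,18,2,0,0,0],[0.5,0,19,5,0,0,0],[0.5,0,18,6,0,0,0]]
[[0.5,0,17,8,0,0,0],[0.5,0,17,10,0,0,0],[0.5,0,15,11,0,0,0],[0.5,0,14,12,0,0,0]]
14 end [ 0.7067 -0.0105  0.1894] [ 0.749  0.663 -0.     0.   ]
```

{"name": "move_arm", "arguments": {
  "deltas": [
    [0.5, -1, 22, -11, 0, 0, 0],
    [0.5, 0, 17, -8, 0, 0, 0],
    [0.5, 0, 18, -7, 0, 0, 0],
    [0.5, 0, 18, -5, 0, 0, 0],
    [0.5, 0, 19, -3, 0, 0, 0],
    [0.5, 0, 19, -2, 0, 0, 0],
    [0.5, 0, 19, 1, 0, 0, 0]
  ]
}}

```text
clock: 18.22
eef_pos: [0.5907, 0.0037, 0.245]
tool_rot: [0.749, 0.662, -0.001, -0.003]
ft_force: [-7.8, 1.9, 6.9]
grip_width: 0.0429
grasp_force: 4.1
```

{"name": "move_arm", "arguments": {
  "deltas": [
    [0.5, 0, 18, 2, 0, 0, 0],
    [0.5, 0, 19, 5, 0, 0, 0],
    [0.5, 0, 0, 0, 0, 0, 0]
  ]
}}

```text
clock: 18.47
eef_pos: [0.6302, -0.0016, 0.2346]
tool_rot: [0.75, 0.662, -0.001, -0.002]
ft_force: [0.2, 0.1, -0.5]
grip_width: 0.0427
grasp_force: 0.0
```

```bash
python3 - <<'E'
from h import *
here();bedx()
plan([(K(t,.006),D) for t in np.arange(.3,.81,.1)],.5)
E
```

```text
[ 56.9 153.4 234.6] th 0.305 r 0.1893 [ 0.2  0.1 -0.5]
bed lavender x -0.07599999999999985 0.17100000000000037 122
[[0.5,1,6,1,-0.2,-0.1,-0.1],[0.5,0,18,7,0,0,0],[0.5,0,16,9,0,0,0],[0.5,0,16,10,0,0,0],[0.5,0,15,12,0,0,0],[0.5,0,14,14,0,0,0]]
6 end [ 0.7137 -0.0109  0.1817] [ 0.749  0.662 -0.     0.   ]
```

{"name": "move_arm", "arguments": {
  "deltas": [
    [0.5, 0, 8, 1, 0, 0, 0],
    [0.5, 0, 10, 4, 0, 0, 0],
    [0.5, 0, 8, 4, 0, 0, 0],
    [0.5, 0, 0, 0, 0, 0, 0]
  ]
}}

```text
clock: 18.85
eef_pos: [0.653, -0.0043, 0.2261]
tool_rot: [0.75, 0.662, -0.001, -0.002]
ft_force: [-1.3, -0.3, -0.4]
grip_width: 0.0427
grasp_force: 0.5
```

```bash
python3 - <<'E'
from h import *
here();bedx()
E
```

```text
[ 79.8 153.5 226.1] th 0.434 r 0.1897 [-1.3 -0.3 -0.4]
bed lavender x -0.06899999999999984 0.10700000000000032 107
```

{"name": "move_arm", "arguments": {
  "deltas": [
    [0.5, 0, 4, 2, 0, 0, 0],
    [0.5, 0, 4, 2, 0, 0, 0],
    [0.5, 0, 3, 2, 0, 0, 0],
    [0.5, 0, 0, 0, 0, 0, 0]
  ]
}}

```text
clock: 19.23
eef_pos: [0.663, -0.0055, 0.2209]
tool_rot: [0.75, 0.662, -0.001, -0.002]
ft_force: [-3.9, 0.6, 3.5]
grip_width: 0.043
grasp_force: 2.1
```

{"name": "move_arm", "arguments": {
  "deltas": [
    [0.5, 0, 4, 2, 0, 0, 0],
    [0.5, 0, 4, 2, 0, 0, 0],
    [0.5, 0, 4, 2, 0, 0, 0],
    [0.5, 0, 0, 0, 0, 0, 0]
  ]
}}

```text
clock: 19.57
eef_pos: [0.6707, -0.0064, 0.2167]
tool_rot: [0.749, 0.662, -0.004, -0.005]
ft_force: [-18.5, 1.6, 14.3]
grip_width: 0.0429
grasp_force: 10.4
```

```bash
python3 - <<'E'
from h import *
here();bedx()
E
```

```text
[ 97.7 153.6 216.7] th 0.541 r 0.1898 [-18.5   1.6  14.3]
bed lavender x -0.06599999999999984 0.11400000000000032 111
```

{"name": "move_arm", "arguments": {
  "deltas": [
    [0.5, 0, -8, -2, 0, 0, 0],
    [0.7, 0, -3, 0, 0, 0, 0],
    [0.7, 0, 0, 0, 0, 0, 0],
    [0.7, 0, 0, -15, 0, 0, 0],
    [0.7, 0, 0, -30, 0, 0, 0],
    [0.7, 0, 0, -40, 0, 0, 0],
    [0.7, 30, 0, -25, 0, 0, 0],
    [0.7, 40, -10, 0, 0, 0, 0],
    [0.7, 40, -10, 0, 0, 0, 0],
    [0.7, 40, -10, 0, 0, 0, 0]
  ]
}}

```text
clock: 20.45
eef_pos: [0.6551, 0.1477, 0.3271]
tool_rot: [0.75, 0.661, 0.001, -0.001]
ft_force: [0.8, 0.2, 0.1]
grip_width: 0.0598
grasp_force: 0.0
```

```bash
python3 - <<'E'
from h import *
here();bedx()
out=[]
for n,(x0,y0,w,h) in (("top",(305,140,80,100)),("scene",(225,145,80,100))):
    im=bot.camera(n);k=5
    c=cv2.resize(im[y0:y0+h,x0:x0+w],None,fx=k,fy=k,interpolation=cv2.INTER_CUBIC)
    P=lambda Q:(((proj(T(PR,np.array(Q)),n)-[x0,y0]+.5)*k-.5)).round().astype(int)
    s=.136-.095
    cv2.polylines(c,[P([[s+a*.0235,b*.026,.151] for a,b in((1,1),(1,-1),(-1,-1),(-1,1))])],True,(0,0,255),1)
    out.append(c)
cv2.imwrite("pics/end.png",np.hstack(out))
E
```

```text
[ 63.4 304.6 327.1] th 0.228 r 0.2803 [0.8 0.2 0.1]
bed lavender x -0.06899999999999984 0.11400000000000032 109
```

View pics/end.png

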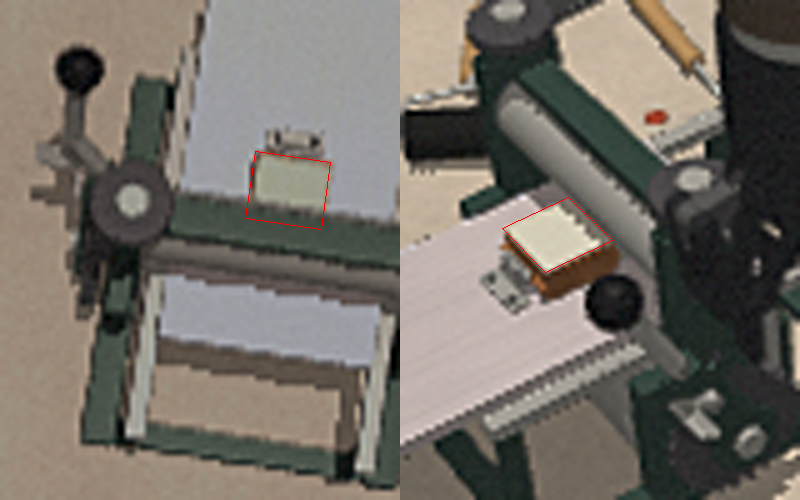

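The block's card is at scene crop (555,235), beyond the roller. It lies on the outline predicted for 136 mm of travel, with the clips holding it and the tool clear.

```bash
python3 -c "
from workcell import bot
print(bot.job_done())"
```

```text
the job is handed in; nothing more can be done
None
```

I handed the job in at about 20.5 s on the clock. The block is seated between the clips, the tab is on feed and free-wheeled when pulled back, and strokes of the arm alone ran the bed to its far stop. In the last pictures the block is out beyond the roller. The hand-in gave no verdict, so I don't know the judged result.

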